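Shut the pipe stand and present a coupling over the pipe

TASK

First swing the steel arm of the wooden pipe stand fully shut across its slot, so that the upright copper pipe is kept in. Then pick up the copper coupling, lift it over the row of spray cans and hold it upright just above the pipe's open end, centred on it, with about a centimetre of gap and touching neither pipe nor stand, so that I can flux the end. Finish there with the coupling still held in the gripper, and leave everything else where it stands.

Things in the scene. Friction and masses are not known exactly. Their poses are not given: they have to be found in the camera images.
- coupling: The carried part: plain copper pipe coupling, a hollow round sleeve 22 mm outside diameter, 38 mm tall, standing upright on the surface on one side (left or right, it varies) of the row of spray cans. Origin: centre of its underside; z up along its axis. 30 g.
- stand: Fixed wooden pipe stand on the other side of the row: base board 100 x 110 x 10 mm with a block on it (top 50 mm above the surface, 52 mm wide along y) that has a vertical slot 19 mm wide, open toward the stand's -x side. Origin: on the surface, below the axis of the slot's seat (the pipe's proper axis); z up. It does not move when pushed.
- gate_hinge (a point): Vertical hinge axis of the stand's steel swing arm, 36 mm above the surface, at (-19, +34) mm in the stand's x, y. Same axes as the stand.
- gate_knob (a point): Point on the axis of the black upright round knob on the free end of the swing arm. Knob: 14 mm diameter, 52 mm tall (from 43 to 95 mm above the surface; this point is 10 mm below its top, 85 mm up). It stands 97 mm from the hinge axis. Best pinched from above with the tool centre 75 to 85 mm above the surface; the bar below it is 14 mm high with its top at 43 mm.
- swing_arm (a joint): Angle of the swing arm, rad: 0 = fully shut (arm along the stand's -y from the hinge, across the mouth of the slot, against its stop), 1.4 = wide open (pointing about to the stand's -x). Closing it turns it counter-clockwise seen from above. Light friction (about 0.05 N m); it stays where it is left.
- pipe: Loose upright copper pipe, 15 mm outside diameter, 110 mm long, standing in the slot of the stand on the 10 mm base board. Origin: centre of its lower end; z up along its axis. 70 g; about 2 mm of play in the slot.
- pipe_top (a point): Centre of the pipe's open upper end, 120 mm above the surface; z up along the pipe.
- can_middle: Middle spray can (dark brown) of the row of three, 67 mm diameter, 182 mm tall. Origin: centre of its underside; its x axis runs along the row, away from the robot. The row lies between the coupling and the stand, cans 78 mm apart. Leave it standing.
- can_near: Spray can of the row nearest the robot, 67 mm diameter, 165 mm tall; origin: centre of its underside. Leave it standing.
- can_far: Spray can of the row farthest from the robot, 67 mm diameter, 165 mm tall; origin: centre of its underside. Leave it standing.
- elbow: White PVC elbow fitting, 58 x 58 x 33 mm, lying 70 to 95 mm beyond the coupling (+x). Origin: centre of its underside. Bystander.
- screws: Small carton of screws, 52 x 90 x 32 mm, behind the row. Origin: centre of its underside; long side along its y. Bystander.
- driver: Screwdriver lying at the right, 214 mm long, 28 mm thick handle. Origin: centre of its underside; long axis is its y. Bystander.

How it is judged:
On the way:
1. the stand's arm is shut while the coupling still stands on the surface (value of joint swing_arm below 0.08 rad and height (world z) of coupling below 0.02 m), for 0.2 s.
At the end, for the whole second after the job is handed in: Arm within 0.08 rad of shut; pipe upright in its seat (6 mm, 0.08 rad). Coupling held still by the fingers, upright within 0.12 rad, within 6 mm of the centre of the pipe end, 3 to 20 mm above it; no touch on pipe or stand. Bystanders within 20 mm of their places, cans upright (value of joint swing_arm below 0.08 rad and horizontal distance between pipe and stand below 0.006 m and height (world z) of pipe below 0.014 m and angle between pipe's own z axis and vertical below 0.08 rad and horizontal distance between coupling and pipe_top below 0.006 m and z of coupling in the frame of pipe_top between 0.003 and 0.02 m and angle between coupling's own z axis and vertical below 0.12 rad and contact force between coupling and the fingers above 0.5 N and contact force between each of coupling, the fingers and pipe below 0.05 N and contact force between each of coupling, the fingers and stand below 0.05 N and linear speed of coupling below 0.02 m/s and distance of each of can_near, can_middle, can_far, elbow, screws, driver from where it was at the start of the episode below 0.02 m and angle between each of can_near, can_middle, can_far's own z axis and vertical below 0.2 rad); the arm keeps its last pose, push and grip.
It fails at once if a bystander (spray can, elbow, screw carton or screwdriver) is shifted by more than 20 mm or a can tipped (distance of any of can_near, can_middle, can_far, elbow, screws, driver from where it was at the start of the episode above 0.02 m or angle between any of can_near, can_middle, can_far's own z axis and vertical above 0.2 rad).
It fails at once if the coupling crosses the line of the row of cans lower than the cans are tall (its underside under 165 mm), instead of being lifted over (y of coupling in the frame of can_middle between -0.04 and 0.04 m and height (world z) of coupling below 0.165 m).
It fails at once if the pipe is pulled up out of its seat or tipped (height (world z) of pipe above 0.025 m or angle between pipe's own z axis and vertical above 0.25 rad).
It also fails if it takes over 72 s, if anything falls off the work surface, if the arm or the gripper's body presses on something with over 40 N, if the wrist force passes 120 N, or if a joint passes its speed limit or range.

ROBOT

A 6-joint arm with a two-finger parallel gripper is mounted at the origin on a cart in front of the work surface, level with it; the furniture and walls round the work are solid. World frame = base frame: x ahead of the robot, y to its left, z up, the work surface at z = 0. Lengths are in m, angles in rad, forces in N, time in s.
With the tool pointing down it reaches from about 0.35 to 0.85 m from the base axis. Payload 8.1 kg.
Tool frame: the origin (TCP) lies between the finger pads, 19 mm behind the fingertips; this is the grasp point; z points along the fingers, y is the line along which they close (so a half turn about z gives the same grasp; the last joint's range is limited). The gripper opens to 93 mm and grips with 3 to 60 N. Pads are 15 mm wide; open, the fingers measure 128 mm over their backs; the gripper's body (75 mm by 188 mm) begins 65 mm behind the grasp point.
Start: joints at [-1.406, 0.13, 1.488, -0, 1.523, -0.085], TCP at [0.148, -0.581, 0.237] pointing down, gripper open.
Joint ranges: [-2.96, 2.96], [-0.89, 2.26], [0.02, 2.5], [-1.34, 4.48], [0, 2.73], [-2.66, 2.66]. Speed limits (rad/s): [2.39, 2.39, 2.79, 3.14, 3.14, 3.14].

INTERFACE

Orientations are given as a rotation vector (axis times angle).
In Python, from plant import robot, optics, order, read_state gives the robot as it stands (robot), with the cameras (optics), the readings as plain functions and the job (order).
- The arm moves only by the tool inch_along, called after "Emit:" as a command line: name --argument value ..., lists and objects as JSON in quotes. Schema: {"type":"object","properties":{"ticks":{"type":"object","properties":{"aperture":{"type":"array","items":{"type":"number"},"minItems":1,"maxItems":20},"tx":{"type":"array","items":{"type":"number"},"minItems":1,"maxItems":20},"ty":{"type":"array","items":{"type":"number"},"minItems":1,"maxItems":20},"tz":{"type":"array","items":{"type":"number"},"minItems":1,"maxItems":20},"yaw":{"type":"array","items":{"type":"number"},"minItems":1,"maxItems":20}},"additionalProperties":false,"required":["aperture","tx","ty","tz","yaw"]},"squeeze":{"type":"number"},"only":{"type":"string"},"quiet":{"type":"boolean"},"lines":{"type":"string"}},"required":["ticks"],"additionalProperties":false}. ticks is an object with one list for each field, all of the same length, 1 to 20, a row being the entries at one place: aperture (the finger opening in m), tx, ty, tz (the shift in m), yaw (a turn about the tool's z in rad); each row shifts and turns the commanded pose from where the row before left it, along the tool's axes as they then stand; what a row does not reach is not made up. A row lasts 1/10 s, in which the tool goes at most 0.05 m and 0.15 rad, less where a joint would pass 70% of its speed; a pose out of reach is approached as far as the arm can. The fingers move at their own pace and stop on an object; squeeze is the grip in N (left out, the last holds). Time passes only in rows, so rows that do not move let the fingers close. The tool returns the time, the measured TCP pose, the force, the opening and the grip force at its end. only (a regular expression) keeps the lines of the reply that match it, lines (a string "A,B") keeps lines A to B, and quiet returns only ok. Input that does not fit is refused with a message, and nothing moves.
- read_state(): the state, without advancing time (a new reading comes with each control period).
- optics.read_camera(name): name is "scene" or "top" or "wrist"; returns a dict with "image" (480x640x3 uint8, red, green, blue), "fx", "fy", "cx", "cy" (pixels), "dist" ([k1, k2, p1, p2, k3] as OpenCV has them; the pictures are not rectified), "R" (3x3) and "t" (3): a world point X has camera coordinates R X + t. Camera axes: x right, y down, z forward; pixel columns grow to the right and rows downward; lengths in m; the calibration is good to about 2 mm. A picture is of the moment at which its call begins. There is no depth.
- order.close_job(): hands the job in; it is judged then, once.
The state is a dict: "t": time; "q": joint angles; "dq": joint speeds; "joint_torque": joint torques, N m; "tool_pos": TCP position; "orientation": TCP orientation; "force": force on the tool from outside, world axes, zero at the start; "wrist_torque": the same for the moment, N m; "opening": finger opening in m; "gripper_force": force on a finger pad.
Only numpy, scipy, OpenCV 4.12 (cv2) and the standard library are available. Lean on these libraries where they do the work, as an engineer would, in place of code of your own. Each camera call takes 0.05 s, during which the arm holds its last target. There are 200 camera calls.

## Working session

There is one attempt and no reset: what is moved stays moved. The work goes in short steps, Python scripts to look and compute and a tool call to move; the robot and the scene stay as the last step left them, time stands still between calls to the robot, and variables do not carry over. Pictures are saved under pics/ and viewed, at most 10 in all, crops included, and the job is handed in when it is done.

```bash
ls; mkdir -p pics
```

Create h.py:
```python
import numpy as np, cv2
from plant import robot, optics, order, read_state
from scipy.spatial.transform import Rotation as Ro
def cam(n):
    c=optics.read_camera(n); c['K']=np.array([[c['fx'],0,c['cx']],[0,c['fy'],c['cy']],[0,0,1.]])
    c['R']=np.array(c['R']);c['t']=np.array(c['t']);c['dist']=np.array(c['dist'],float);return c
def ray(c,p):
    u=cv2.undistortPoints(np.array([[p]],float),c['K'],c['dist'])[0,0]
    return -c['R'].T@c['t'], c['R'].T@np.array([u[0],u[1],1])
def plane(c,p,z):
    o,d=ray(c,p); return o+d*(z-o[2])/d[2]
def proj(c,X):
    return cv2.projectPoints(np.array(X,float).reshape(-1,3),cv2.Rodrigues(c['R'])[0],c['t'],c['K'],c['dist'])[0][:,0]
def tri(c1,p1,c2,p2):
    o1,d1=ray(c1,p1);o2,d2=ray(c2,p2)
    s=np.linalg.lstsq(np.c_[d1,-d2],o2-o1,rcond=None)[0]
    a,b=o1+s[0]*d1,o2+s[1]*d2; return (a+b)/2,np.linalg.norm(a-b)
def save(c,n): cv2.imwrite('pics/'+n,c['image'][:,:,::-1])
```

Run:
```python
from h import *
for n in('scene','top'):
    c=cam(n);save(c,n+'0.png');print(n,-c['R'].T@c['t'],c['R'][2])
s=read_state();print(s['tool_pos'],Ro.from_rotvec(s['orientation']).as_matrix().round(3),s['opening'])
```

```text
pics
plant.py
scene [ 0.09187156 -0.99409908  0.87036273] [ 0.38276149  0.71168681 -0.58906327]
top [-0.37032622  0.04240005  1.29745055] [ 0.62154558 -0.06716937 -0.78049303]
[ 0.14828873 -0.5808928   0.23650814] [[ 0.969  0.247 -0.   ]
 [ 0.247 -0.969  0.002]
 [ 0.    -0.002 -1.   ]] 0.09312925390919286
```

View pics/scene0.png

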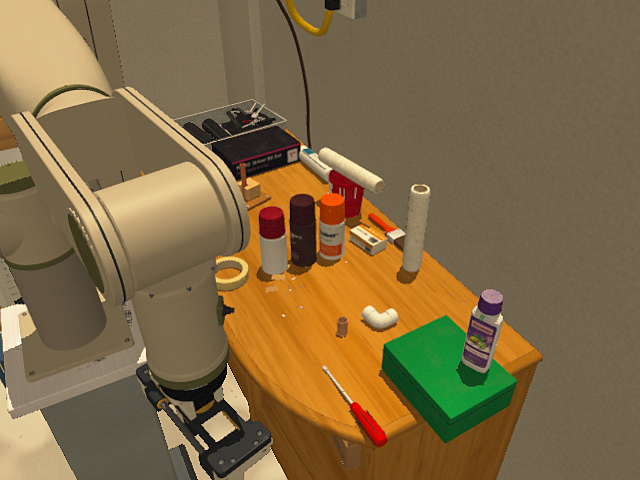

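View pics/top0.png

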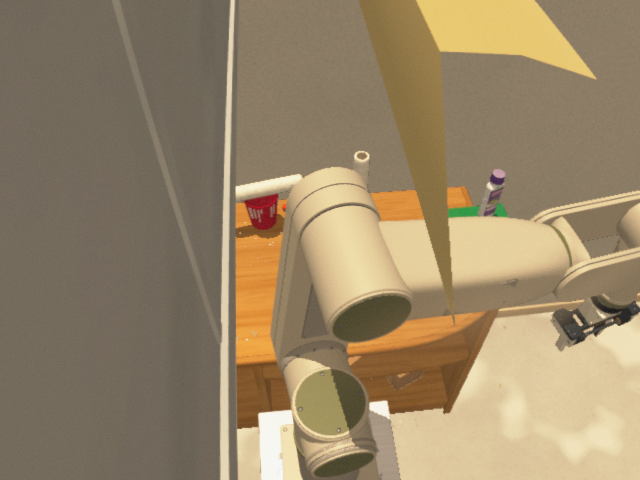

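The scene view shows the coupling (342,327), the cans (272,240), (302,230) and (332,225), the stand at about (250,190) partly hidden by the arm, the elbow (380,317) and the driver (355,405). The top view is mostly blocked by the arm.

Run:
```python
from h import *
c=cam('scene')
for n,p,z in [('coupl top',(343,319),.038),('coupl base',(342,335),0),('near top',(272,210),.165),('mid top',(302,198),.182),('far top',(332,198),.165),('elbow',(380,318),.016),('stand block',(252,184),.05),('pipetop?',(243,165),.12),('board',(258,200),.0)]:
    print(n,plane(c,p,z).round(3))
w=cam('wrist');R=Ro.from_rotvec(read_state()['orientation']).as_matrix()
print('wrist rel tool',(R.T@(-w['R'].T@w['t']-read_state()['tool_pos'])).round(3),(R.T@w['R'].T).round(3),w['fx'])
```

Emit:
inch_along --ticks '{"aperture":[0.093, 0.093, 0.093, 0.093, 0.093, 0.093, 0.093, 0.093, 0.093, 0.093, 0.093, 0.093, 0.093], "tx":[0, 0, 0, 0.034, 0.034, 0.034, 0.034, 0.034, 0.034, 0.034, 0.034, 0.034, 0.034], "ty":[0, 0, 0, -0.031, -0.031, -0.031, -0.031, -0.031, -0.031, -0.031, -0.031, -0.031, -0.031], "tz":[-0.04, -0.04, -0.04, 0, 0, 0, 0, 0, 0, 0, 0, 0, 0], "yaw":[0, 0, 0, 0, 0, 0, 0, 0, 0, 0, 0, 0, 0]}'

```text
t: 1.5
tool_pos: [0.4017, -0.1952, 0.3575]
orientation: [3.117, 0.391, 0.0]
force: [1.2, -0.7, 0.0]
opening: 0.0934
gripper_force: 0.0
```

Run:
```python
from h import *
w=cam('wrist');save(w,'w1.png');s=read_state();print(s['tool_pos'],s['q'])
np.savez('w1.npz',**{k:w[k] for k in('image','K','dist','R','t')})
```

```text
[ 0.40475915 -0.18977621  0.35748611] [-0.55642625 -0.3056883   1.68282933  0.00405557  1.7641658   0.76062551]
```

Emit:
inch_along --ticks '{"aperture":[0.093, 0.093, 0.093, 0.093, 0.093, 0.093, 0.093, 0.093, 0.093, 0.093, 0.093], "tx":[0.013, 0.013, 0.013, 0.013, 0.013, 0.013, 0.013, 0.013, 0.013, 0.013, 0], "ty":[-0.043, -0.043, -0.043, -0.043, -0.043, -0.043, -0.043, -0.043, -0.043, -0.043, 0], "tz":[0, 0, 0, 0, 0, 0, 0, 0, 0, 0, 0], "yaw":[0, 0, 0, 0, 0, 0, 0, 0, 0, 0, 0]}'

```text
t: 2.65
tool_pos: [0.4199, 0.256, 0.3564]
orientation: [-3.115, -0.399, 0.003]
force: [0.4, -0.3, -0.5]
opening: 0.0932
gripper_force: 0.0
```

Run:
```python
from h import *
w=cam('wrist');save(w,'w2.png');s=read_state();print(s['tool_pos'],s['q'])
np.savez('w2.npz',**{k:w[k] for k in('image','K','dist','R','t')})
```

```text
[0.42019412 0.25381937 0.35659003] [ 4.38731533e-01 -1.82342250e-01  1.58088589e+00  2.42231157e-04
  1.74477809e+00  1.75547392e+00]
```

View pics/w2.png

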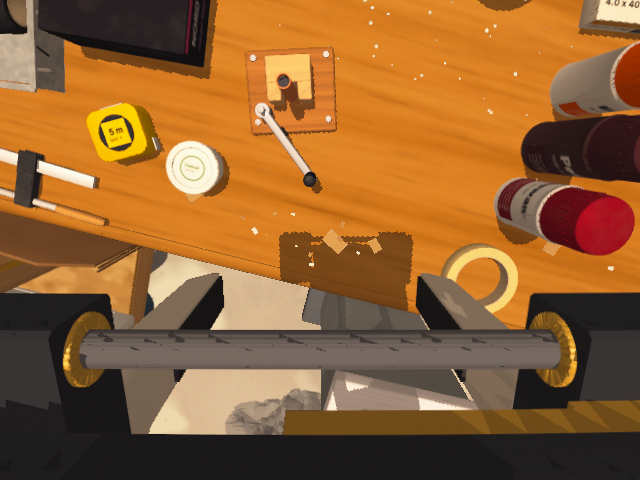

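View pics/w1.png

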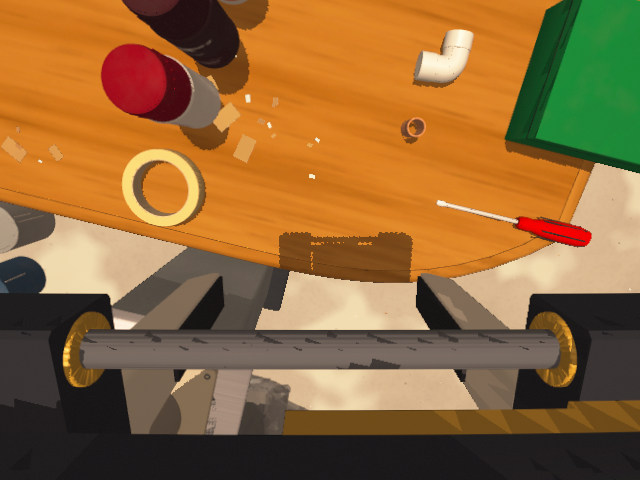

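w2: pipe end (284,80), hinge (264,110), black knob (310,180), board corners (247,50), (333,47), (337,131) and (251,134). w1: coupling top (417,126), elbow (448,58), near can top (137,80).

Add to h.py:
```python
def load(f): return dict(np.load(f))
def blob(c,near,r,f):
    """centroid of mask f(hsv) within r of near; largest component"""
    hsv=cv2.cvtColor(c['image'],cv2.COLOR_RGB2HSV).astype(int)
    m=f(hsv[...,0],hsv[...,1],hsv[...,2]).astype(np.uint8)
    k=np.zeros_like(m);cv2.circle(k,tuple(int(round(v)) for v in near),r,1,-1)
    n,l,st,ce=cv2.connectedComponentsWithStats(m*k)
    i=1+st[1:,4].argmax();return ce[i],st[i],(l==i)
```

Run:
```python
from h import *
c=load('w2.npz')
ce,st,m=blob(c,(310,180),14,lambda h,s,v:v<60);print('knob',ce,st)
print(plane(c,ce,.095))
for p in[(264,110),(268,107)]:print('hinge',plane(c,p,.043).round(4))
print('pipetop',plane(c,(284,80),.12).round(4))
for p in[(247,50),(333,47),(337,131),(251,134)]:print(plane(c,p,.01).round(4))
c=load('w1.npz');print('coup',plane(c,(417,126),.038),plane(c,(137,80),.165))
c=load('w2.npz')
big=cv2.resize(c['image'][35:200,230:350],None,fx=4,fy=4,interpolation=cv2.INTER_CUBIC)[:600];cv2.imwrite('pics/w2c.png',big[:,:,::-1])
```

```text
knob [309.78703704 179.03703704] [304 172  12  15 108]
[0.44692071 0.27307341 0.095     ]
hinge [0.5073 0.3457 0.043 ]
hinge [0.5118 0.3418 0.043 ]
pipetop [0.5353 0.3205 0.12  ]
[0.5723 0.3865 0.01  ]
[0.6018 0.2852 0.01  ]
[0.5073 0.2546 0.01  ]
[0.476  0.3609 0.01  ]
coup [ 0.51832201 -0.28916881  0.038     ] [ 0.48164691 -0.0139292   0.165     ]
```

View pics/w2c.png

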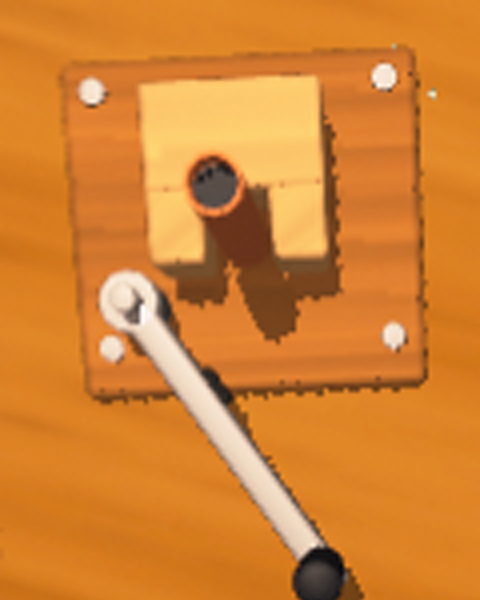

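The crop shows the pipe end at px (283.5,81), the hinge at (261,109) and the knob top at (310,179). The arm is about 0.97 rad open, the stand yaw is about 16.3°, and the hinge, pipe and board positions agree with each other.

Emit:
inch_along --ticks '{"aperture":[0.06, 0.06, 0.06, 0.06, 0.06, 0.06], "tx":[0.008, 0.008, 0.008, 0.007, 0, 0], "ty":[-0.003, -0.003, -0.003, -0.003, 0, 0], "tz":[0.04, 0.04, 0.04, 0.035, 0, 0], "yaw":[0, 0, 0, 0, 0, 0]}' --squeeze 10

```text
t: 3.3
tool_pos: [0.4478, 0.27, 0.2029]
orientation: [3.117, 0.39, -0.002]
force: [-0.0, 0.1, 1.2]
opening: 0.0601
gripper_force: 0.0
```

Run:
```python
from h import *
w=cam('wrist');save(w,'w3.png');s=read_state();print(s['tool_pos'],s['orientation'])
np.savez('w3.npz',**{k:w[k] for k in('image','K','dist','R','t')})
c=load('w2.npz')
print(proj(w,[[.447,.273,.095],[.535,.3205,.12]]))
q=proj(w,[.447,.273,.095])[0]
ce,st,m=blob(w,q,35,lambda h,s,v:v<60);print('knob',ce,st)
```

```text
[0.44869001 0.27060236 0.20449555] [-3.11689729e+00 -3.89944826e-01 -2.78223325e-03]
[[313.35302285 241.27062135]
 [270.10383995  91.65933613]]
knob [312.69059406 235.84405941] [303 221  19  31 404]
```

View pics/w3.png

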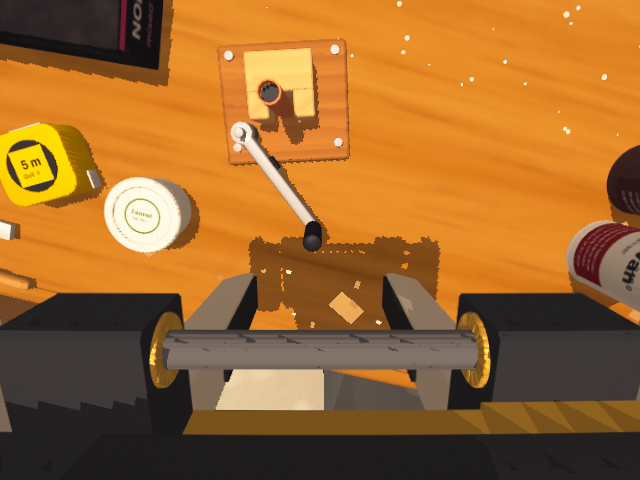

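The knob top is at (312,242), predicted (313,241). The pipe end is at (270,92), predicted (270,92). Both heights therefore agree across the two views, so I'll descend and pinch.

Run:
```python
from h import *
a,b=load('w2.npz'),load('w3.npz')
print('knob',tri(a,(310.3,178.8),b,(312.5,242)),'pipe',tri(a,(283.5,81),b,(270,92)),'hinge',tri(a,(261.2,109.2),b,(240,130)))
```

```text
knob (array([0.44751499, 0.27311118, 0.09897054]), np.float64(0.0011086648565987467)) pipe (array([0.53594497, 0.32232311, 0.10797641]), np.float64(0.00011653833546290877)) hinge (array([0.50817389, 0.35132545, 0.03237729]), np.float64(0.0010162834472501796))
```

Emit:
inch_along --ticks '{"aperture":[0.05, 0.05, 0.05, 0.05, 0.05, 0.01, 0.01, 0.01, 0.01, 0.01], "tx":[-0.001, 0, 0, 0, 0, 0, 0, 0, 0, 0], "ty":[-0.003, 0, 0, 0, 0, 0, 0, 0, 0, 0], "tz":[0.04, 0.04, 0.035, 0.008, 0, 0, 0, 0, 0, 0], "yaw":[0, 0, 0, 0, 0, 0, 0, 0, 0, 0]}' --squeeze 10

```text
t: 4.35
tool_pos: [0.4465, 0.274, 0.08]
orientation: [-3.117, -0.391, -0.001]
force: [0.8, 1.0, -0.6]
opening: 0.0148
gripper_force: 0.7
```

Emit:
inch_along --ticks '{"aperture":[0.005, 0.005, 0.005, 0.005, 0.005, 0.005, 0.005, 0.005, 0.005, 0.005, 0.005, 0.005, 0.005], "tx":[0, 0.006, 0.0065, 0.007, 0.0075, 0.008, 0.0085, 0.009, 0.009, 0.01, 0.010, 0.003, 0], "ty":[0, 0.0075, 0.007, 0.006, 0.0055, 0.0045, 0.004, 0.003, 0.002, 0.001, 0.0005, 0, 0], "tz":[0, 0, 0, 0, 0, 0, 0, 0, 0, 0, 0, 0, 0], "yaw":[0, 0, 0, 0, 0, 0, 0, 0, 0, 0, 0, 0, 0]}' --squeeze 10

```text
t: 5.65
tool_pos: [0.5366, 0.2574, 0.0788]
orientation: [-3.113, -0.392, 0.006]
force: [-9.1, 14.9, 5.7]
opening: 0.0139
gripper_force: 10.0
```

Emit:
inch_along --ticks '{"aperture":[0.005, 0.035, 0.035, 0.035, 0.035, 0.035, 0.035, 0.035, 0.035, 0.035, 0.035, 0.035, 0.06, 0.06], "tx":[0, 0, 0, 0, 0, 0, 0, 0, 0, 0, -0.04, -0.04, 0, 0], "ty":[-0.002, 0, 0, 0, 0, 0, 0, 0, 0, 0, 0, 0, 0, 0], "tz":[0, 0, 0, 0, -0.02, -0.04, -0.04, -0.04, -0.04, -0.04, -0.03, -0.03, 0, 0], "yaw":[0, 0, 0, 0, 0, 0, 0, 0, 0, 0, 0, 0, 0, 0]}'

```text
t: 7.05
tool_pos: [0.4605, 0.2369, 0.3609]
orientation: [-3.117, -0.391, -0.005]
force: [-0.3, -0.5, -1.0]
opening: 0.0464
gripper_force: 0.0
```

Run:
```python
from h import *
w=cam('wrist');s=read_state();print(s['tool_pos'],s['orientation'],s['q'])
np.savez('w4.npz',**{k:w[k] for k in('image','K','dist','R','t')})
print(proj(w,[[.535,.3205,.12],[.534,.2525,.095],[.507,.346,.043]]))
q=proj(w,[.534,.2525,.095])[0]
x,y=q.astype(int);I=w['image'][max(0,y-130):y+60,x-100:x+100]
cv2.imwrite('pics/w4c.png',cv2.resize(I,None,fx=3,fy=3,interpolation=cv2.INTER_CUBIC)[:600,:,::-1]);print(x-100,max(0,y-130))
```

```text
[0.46050097 0.23680425 0.35913433] [3.11706860e+00 3.90575559e-01 7.07259495e-04] [ 3.76108856e-01 -1.10492956e-01  1.51141769e+00 -2.60360209e-04
  1.74026895e+00  1.69755615e+00]
[[255.84189129 119.66868151]
 [321.05925991 138.33317636]
 [241.23975358 142.19711045]]
221 8
```

View pics/w4c.png

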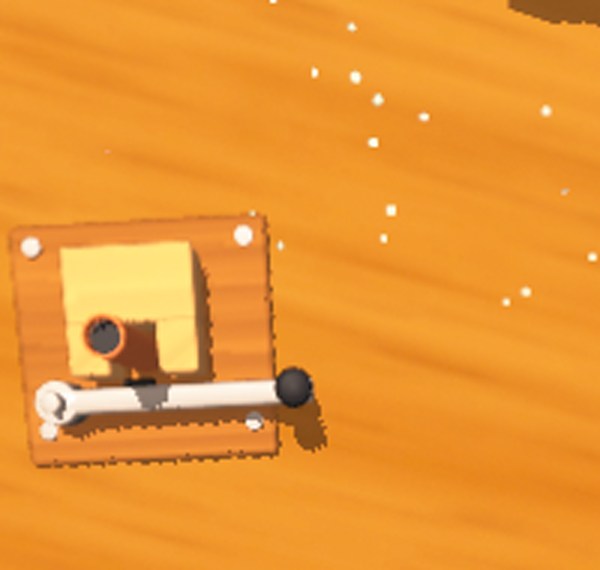

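Knob at full-frame (319,137), bar parallel to the board's front edge: the arm is shut. Pipe end at (256,121) is as predicted. Next is the coupling.

Emit:
inch_along --ticks '{"aperture":[0.08, 0.08, 0.08, 0.08, 0.08, 0.08, 0.08, 0.08, 0.08, 0.08, 0.08, 0.06, 0.06, 0.06, 0.06, 0.06, 0.06], "tx":[-0.0067, -0.0067, -0.0067, -0.0067, -0.0067, -0.0067, -0.0067, -0.0067, -0.0067, -0.0067, -0.0067, 0, 0, 0, 0, 0, 0], "ty":[0.0476, 0.0476, 0.0476, 0.0476, 0.0476, 0.0476, 0.0476, 0.0476, 0.0476, 0.0476, 0.0476, 0, 0, 0, 0, 0, 0], "tz":[0, 0, 0, 0, 0, 0, 0, 0, 0, 0, 0, 0.04, 0.04, 0.04, 0.04, 0, 0], "yaw":[0, 0, 0, 0, 0, 0, 0, 0, 0, 0, 0, 0, 0, 0, 0, 0, 0]}'

```text
t: 8.8
tool_pos: [0.5174, -0.2883, 0.1977]
orientation: [-3.114, -0.39, 0.005]
force: [0.2, -0.1, 0.6]
opening: 0.0599
gripper_force: 0.0
```

Run:
```python
from h import *
w=cam('wrist');s=read_state();print(s['tool_pos'],s['orientation'],s['q'])
np.savez('w5.npz',**{k:w[k] for k in('image','K','dist','R','t')})
q=proj(w,[.518,-.289,.038])[0];print(q)
x,y=q.astype(int);I=w['image'][y-60:y+60,x-80:x+80];J=load('w1.npz')['image'][126-40:126+40,417-40:417+40]
A=cv2.resize(I,(480,360),interpolation=cv2.INTER_CUBIC);B=cv2.resize(J,(240,240),interpolation=cv2.INTER_CUBIC)
o=np.zeros((360,720,3),np.uint8);o[:,:480]=A;o[:240,480:]=B;cv2.imwrite('pics/w5c.png',o[:,:,::-1]);print(x-80,y-60)
```

```text
[ 0.51858537 -0.28895436  0.20017056] [ 3.11715405e+00  3.90962907e-01 -8.58284188e-05] [-5.94675603e-01  1.32811894e-01  1.55377320e+00 -4.86660244e-05
  1.45503785e+00  7.26583356e-01]
[319.72606784 225.03387872]
239 165
```

View pics/w5c.png

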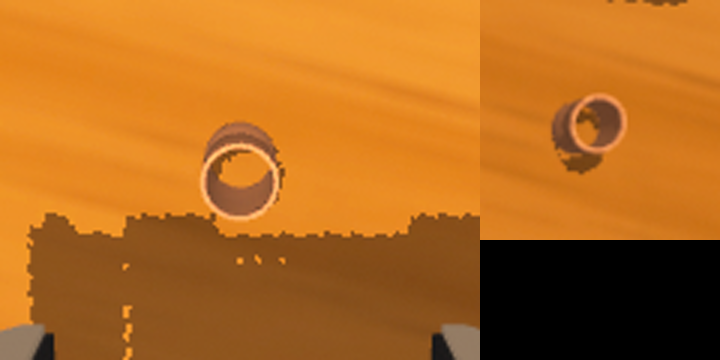

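Rim centre at (319,225), predicted (320,225), so position and height hold across two views. Descend and grip.

Run:
```python
from h import *
print(tri(load('w1.npz'),(416.3,127),load('w5.npz'),(319,225.3)))
```

```text
(array([ 0.517246  , -0.28873814,  0.0368428 ]), np.float64(0.0005153333024047604))
```

Emit:
inch_along --ticks '{"aperture":[0.06, 0.06, 0.06, 0.06, 0.06, 0.06, 0.06, 0.01, 0.01, 0.01, 0.01, 0.01, 0.01], "tx":[0, 0, 0, 0, 0, 0, 0, 0, 0, 0, 0, 0, 0], "ty":[0, 0, 0, 0, 0, 0, 0, 0, 0, 0, 0, 0, 0], "tz":[0.04, 0.04, 0.04, 0.035, 0.017, 0, 0, 0, 0, 0, 0, 0, 0], "yaw":[0, 0, 0, 0, 0, 0, 0, 0, 0, 0, 0, 0, 0]}' --squeeze 15

```text
t: 10.15
tool_pos: [0.5183, -0.2884, 0.0276]
orientation: [3.117, 0.391, 0.0]
force: [-0.4, 0.8, 1.4]
opening: 0.0217
gripper_force: 15.0
```

Emit:
inch_along --ticks '{"aperture":[0.01, 0.01, 0.01, 0.01, 0.01, 0.01, 0.01, 0.01, 0.01], "tx":[0, 0, 0, 0, 0, 0, 0, 0, 0], "ty":[0, 0, 0, 0, 0, 0, 0, 0, 0], "tz":[-0.02, -0.04, -0.04, -0.04, -0.04, -0.04, -0.04, 0, 0], "yaw":[0, 0, 0, 0, 0, 0, 0, 0, 0]}'

```text
t: 11.05
tool_pos: [0.5187, -0.2888, 0.2887]
orientation: [3.115, 0.391, 0.003]
force: [-0.0, 1.0, -0.7]
opening: 0.0216
gripper_force: 15.0
```

Emit:
inch_along --ticks '{"aperture":[0.01, 0.01, 0.01, 0.01, 0.01, 0.01, 0.01, 0.01, 0.01, 0.01, 0.01, 0.01, 0.01, 0.01, 0.01, 0.01, 0.01, 0.01], "tx":[0.006, 0.0119, 0.0119, 0.0119, 0.0119, 0.0119, 0.0119, 0.0119, 0.0119, 0.0119, 0.0119, 0.0119, 0.0119, 0.0119, 0.006, 0, 0, 0], "ty":[-0.021, -0.0418, -0.0418, -0.0418, -0.0418, -0.0418, -0.0418, -0.0418, -0.0418, -0.0418, -0.0418, -0.0418, -0.0418, -0.0418, -0.021, 0, 0, 0], "tz":[0, 0, 0, 0, 0, 0, 0, 0, 0, 0, 0, 0, 0, 0, 0, 0, 0, 0], "yaw":[0, 0, 0, 0, 0, 0, 0, 0, 0, 0, 0, 0, 0, 0, 0, 0, 0, 0]}'

```text
t: 12.85
tool_pos: [0.5348, 0.3188, 0.2862]
orientation: [3.116, 0.39, -0.003]
force: [0.2, 0.2, -0.6]
opening: 0.0217
gripper_force: 15.0
```

Run:
```python
from h import *
w=cam('wrist');s=read_state();print(s['tool_pos'],s['orientation'],s['q'])
c=cam('scene')
for n,v in(('w6',w),('s6',c)):np.savez(n+'.npz',**{k:v[k] for k in('image','K','dist','R','t')})
q=proj(w,[.5355,.3205,.12])[0];print(q)
p=proj(c,[.5355,.3205,.12])[0];print(p)
x,y=q.astype(int);A=cv2.resize(w['image'][y-75:y+105,x-80:x+80],None,fx=3,fy=3,interpolation=cv2.INTER_CUBIC)
X,Y=p.astype(int);B=cv2.resize(c['image'][Y-90:Y+45,X-40:X+40],None,fx=4,fy=4,interpolation=cv2.INTER_CUBIC)
o=np.zeros((540,800,3),np.uint8);o[:,:480]=A;o[:540,480:]=B;cv2.imwrite('pics/w6c.png',o[:,:,::-1]);print(x-80,y-75,X-40,Y-90)
```

```text
[0.53504027 0.31867161 0.2866617 ] [ 3.11668064e+00  3.89172779e-01 -1.76989156e-03] [ 4.55046881e-01  1.78310442e-01  1.34638157e+00 -3.03818342e-04
  1.61819648e+00  1.77737953e+00]
[316.20792011 222.89280507]
[242.21795341 164.26530002]
236 147 202 74
```

View pics/w6c.png

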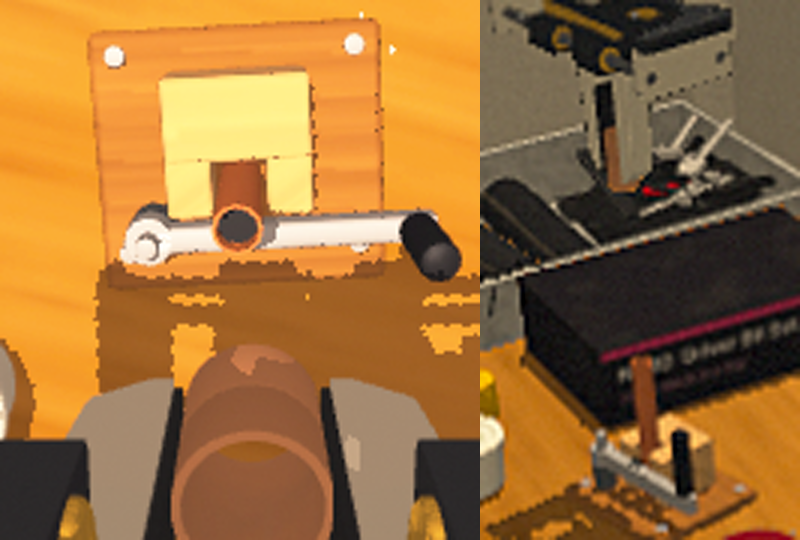

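Pipe end at (315,223), predicted (316,223). The coupling rim in the gripper is centred in column 320, with its far edge at about row 291. The scene view shows the coupling upright, above the pipe and shut arm. Next I'll compute the coupling's offset in the hand.

Run:
```python
from h import *
w=load('w6.npz');s=read_state();T=np.array(s['tool_pos']);R=Ro.from_rotvec(s['orientation']).as_matrix()
z=T[2]+.0104
for p in[(320.2,291),(293.7,316.5),(346.7,316.5),(320.2,316.5)]:print((R.T@(plane(w,p,z)-T)).round(4))
P,e=tri(load('w2.npz'),(283.5,81),w,(315.3,223));print('pipe',P,e)
P=plane(w,(315.3,223),.12);P2=plane(load('w4.npz'),(255.7,120.7),.12);P3=plane(load('w3.npz'),(270,92),.12);print(P,P2,P3,'delta tool',R.T@(P-T))
c=load('s6.npz')
# check against scene: coupling bottom vs pipe top pixel columns
print(proj(c,[T-[0,0,.0276],[P[0],P[1],.12],T+[0,0,.0104]]))
```

```text
[ 0.0103  0.0013 -0.0104]
[-0.0006 -0.0093 -0.0104]
[-0.0006  0.012  -0.0104]
[-0.0006  0.0013 -0.0104]
pipe [0.53467844 0.32110156 0.1173025 ] 6.238476142561245e-05
[0.535216   0.32123903 0.12      ] [0.53399264 0.32043286 0.12      ] [0.53480159 0.32051861 0.12      ] delta tool [ 0.00077768 -0.00245289  0.1670599 ]
[[237.66759522 119.47622009]
 [242.03129061 164.17979051]
 [236.31675323 106.33697178]]
```

Emit:
inch_along --ticks '{"aperture":[0.01, 0.01, 0.01, 0.01, 0.01, 0.01, 0.01, 0.01, 0.01, 0.01], "tx":[0.001, 0, 0, 0, 0, 0, 0, 0, 0, 0], "ty":[-0.003, 0, 0, 0, 0, 0, 0, 0, 0, 0], "tz":[0.02, 0.03, 0.03, 0.02, 0.01, 0.01, 0.008, 0, 0, 0], "yaw":[0, 0, 0, 0, 0, 0, 0, 0, 0, 0]}'

```text
t: 13.95
tool_pos: [0.5358, 0.3234, 0.1606]
orientation: [-3.117, -0.391, -0.002]
force: [-0.1, 0.6, 0.6]
opening: 0.0219
gripper_force: 15.0
```

Run:
```python
from h import *
c=cam('scene');w=cam('wrist');s=read_state();T=np.array(s['tool_pos']);print(T,s['orientation'],s['force'])
p=proj(c,[.535,.321,.12])[0];print(p,proj(c,T-[0,0,.0276])[0])
X,Y=p.astype(int);B=cv2.resize(c['image'][Y-35:Y+35,X-35:X+35],None,fx=8,fy=8,interpolation=cv2.INTER_CUBIC)
cv2.imwrite('pics/s7c.png',B[:,:,::-1]);print(X-35,Y-35)
```

```text
[0.53569411 0.32343776 0.16037025] [-3.11662039e+00 -3.91480258e-01 -2.14072049e-03] [-0.2326754  -0.72228142 -0.94774731]
[241.99164159 164.23265972] [241.4966683  159.88993164]
206 129
```

View pics/s7c.png

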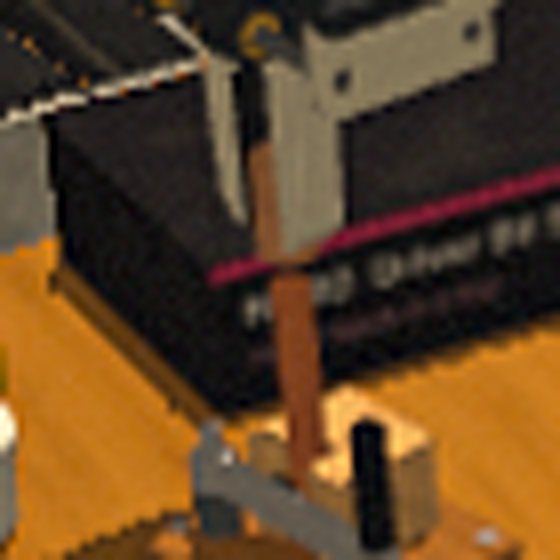

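The scene crop shows the coupling's bottom edge at about (287,258), clear of the pipe end at about (294,278), with the knob and bar shut. It is about 2 mm left of the pipe axis and the gap is about 12 mm, so I'll make a small correction.

Emit:
inch_along --ticks '{"aperture":[0.01, 0.01, 0.01, 0.01, 0.01, 0.01], "tx":[0, 0, 0, 0, 0, 0], "ty":[0.0015, 0, 0, 0, 0, 0], "tz":[0.002, 0, 0, 0, 0, 0], "yaw":[0, 0, 0, 0, 0, 0]}'

```text
t: 14.65
tool_pos: [0.5356, 0.3217, 0.1575]
orientation: [-3.117, -0.391, 0.0]
force: [0.3, 0.2, 0.1]
opening: 0.0219
gripper_force: 15.0
```

Run:
```python
from h import *
s=read_state();print(s['tool_pos'],s['force'],s['gripper_force'],np.abs(s['dq']).max())
print(order.close_job())
```

```text
[0.53562453 0.32170698 0.15745936] [0.27114666 0.23605554 0.07495878] 14.995261140320508 0.0016409670292310003
the job is handed in; nothing more can be done
None
```

The stand's arm is shut, and the coupling is held upright in the gripper about 1 cm above the pipe's end, centred to within about 2 mm by my measurements. I handed the job in at 14.65 s; no verdict came back.

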